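Cock the sprung jaw of a woodworking jig and slide the blank in

ROBOT

A 7-joint arm with a two-finger parallel gripper is mounted at the origin on the work surface. World frame = base frame: x ahead of the robot, y to its left, z up, the work surface at z = 0. Lengths are in m, angles in rad, forces in N, time in s.
With the tool pointing down it reaches from about 0.4 to 0.875 m from the base axis. Payload 19.3 kg.
Tool frame: the origin (TCP) lies at the very end of the fingers, on their centre line; the grasp point (between the pads) lies bot.grasp_offset behind it (bot.grasp_offset is the distance from the TCP to the grasp point, in m); z points along the fingers, y is the direction in which the jaws open and shut (so a half turn about z gives the same grasp; the last joint's range is limited). The gripper opens to 85 mm and grips with 20 to 120 N. Pads are 22 mm wide; open, the fingers measure 114 mm over their backs; the gripper's body (76 mm by 85 mm) begins 54 mm behind the grasp point. The pads swing forward as they close: fully open they stand 13 mm farther back than shut.
Start: joints at [-1.176, 0.521, -0.036, 1.599, 0.021, 1.021, -0.113], TCP at [0.28, 0.559, 0.231] pointing down, gripper open.
Joint ranges: [-2.91, 2.91], [-0.3, 2.13], [-1.5, 1.42], [0.17, 2.43], [-1.26, 4.41], [0.16, 1.93], [-2.52, 2.52]. Speed limits (rad/s): [1.89, 1.89, 2.39, 2.39, 3.01, 3.01, 3.01].

INTERFACE

Orientations are given as [roll, pitch, yaw] about the fixed x, y, z axes, in that order (R = Rz(yaw) Ry(pitch) Rx(roll)).
In Python, from workcell import bot gives the robot as it stands. The module is installed in compiled form; this text tells all that it offers.
- The arm moves only by the shell command python3 -m handwheel 'ROWS' [OPENING] [FORCE]. ROWS is JSON, a list of rows, each a list of 6 numbers: the shift along the tool's x, y, z as a fraction of full scale, then the turn, a rotation vector about the tool's x, y, z as a fraction of full scale. In form: [[x, y, z, rx, ry, rz], ...]. A call has 1 to 8 rows; each row shifts and turns the commanded pose from where the row before left it, along the tool's axes as they then stand; what a row does not reach is not made up. Full scale, the value 1, is 0.025 m for a shift and 360 degrees for a turn. A row lasts 1/8 s, in which the tool goes at most 62.5 mm and 10.7 degrees, less where a joint would pass 70% of its speed; a pose out of reach is approached as far as the arm can. A call with a number of a shift or a turn outside -1 to 1 is refused whole. A call with a gripper value outside its range is refused whole. OPENING is the closure, from -1 (fully open) to 1 (shut), set as the call begins (- or left out, the last holds). The fingers move at their own pace and stop on an object; FORCE is the grip in N (left out, the last holds). Time passes only in rows, so rows that do not move let the fingers close. It gives the time, the measured TCP pose, the force and the opening at its end, in the units of the state.
- bot.observe(): the state, without advancing time (a new reading comes with each control period).
- bot.grab_frame(name): name is "scene" or "top"; returns a dict with "pixels" (480x640x3 uint8, blue, green, red), "vertical_fov" (degrees; the focal length in pixels is half the picture's height over the tangent of half this angle, whatever the lens; pixels are square), "cx", "cy" (the principal point, pixels), "R" (3x3) and "t" (3): a world point X has camera coordinates R X + t. Camera axes: x right, y down, z forward; pixel columns grow to the right and rows downward; lengths in m; the calibration is good to about 2 mm. A picture is of the moment at which its call begins. There is no depth.
- bot.job_done(): hands the job in, once; it reports no verdict.
Trained networks look in a picture, given as the dict that the camera call returned (one of the last four; its "shot" number tells which), for a name from the list of things; names that differ only in an ending like _2 or _b are one class to them, and where a whole thing is asked for, a point or a joint stands for the part that bears it (a point fixed in the world has none). Each returns a list of dicts, best first, with "score" (0 to 1); they miss things now and then, are a little off and sometimes report something else, mostly with a low value. They report only what shows in the picture. A call takes as long as a camera call. They do not tell look-alikes from the thing itself.
- bot.trace(picture, thing): "region" (480x640 bool, what is visible of it) and "point" ([column, row] in pixels, amid what is visible of it).
The state is a dict: "clock": time; "qpos": joint angles; "qd": joint speeds; "joint_efforts": joint torques, N m; "position": TCP position; "tool_rot": TCP orientation; "force": force on the tool from outside, world axes, zero at the start; "moment": the same for the moment, N m; "grip_width": finger opening in m.
Only numpy, scipy, OpenCV 4.12 (cv2) and the standard library are available. Lean on these libraries where they do the work, as an engineer would, in place of code of your own. Each camera call takes 0.05 s, during which the arm holds its last target.

TASK

Get the woodworking jig loaded: push the red tab to drive the sprung jaw back past its brass stop pin, then let go so that it springs back and catches on the pin, half open. Then push the walnut blank along the jig's channel, between fence and jaw, until its end is up against the dark end stop, and leave it there with the jaw still caught on the pin. Slide the blank only, never lift it, and leave the mallet, glue bottle, offcut and chisel where they are.

Things in the scene. Friction and masses are not known exactly. Their poses are not given: they have to be found in the camera images.
- jig: Fixed bench jig; plywood bed 195 x 290 mm, top 20 mm above the bench. Origin on the bench; bed spans jig x -85..110, y -90..200 mm. +x: the way the jaw is pushed open (away from the robot); the channel runs along y; the blank is pushed towards -y. Behind the jaw a wooden block at x 83..101, y -60..20, 54 mm high.
- channel_entry (a point): Mid-channel point on the bed at the entry end (jig x -33.5, y 192 mm, 20 mm above the bench). Aluminium fence: channel face at jig x -55, 45 mm high above the bench for y -85..30, 30 mm high for y 30..192. Opposite, for y 14..192, an entry rail 30 mm high, channel face at x -12 mm.
- jaw (a joint): Jaw opening along jig +x, m: 0 = shut, 3 mm from the fence (start); 0.065 = rear limit. Springs push it shut, 4 N at 0 to 8 N at the limit; the pin adds up to 4 N. Its tooth presses the pin down from 0.006 on; beyond about 0.041 the pin pops up behind it. Let go from there, it comes back to rest on the pin at about 0.040 (43 mm gap to the fence); let go sooner, it shuts again.
- tab_face (a point): Centre of the red push tab's face to push on (looks to jig -x); moves with the jaw; 70 mm above the bench. Tab 44 mm wide (y), 12 mm thick, top 88 mm above the bench. It stands on the pale wooden jaw (60 mm in x, jig y -60..10), whose flat top, 52 mm above the bench, reaches 20 mm in front of this face; nothing in front of the tab is higher.
- pin_top (a point): Top of the brass stop pin, 10 mm thick, 42 mm above the bench when up, at jig x 27, y -72 mm, beside the jaw's steel tooth. Sprung up, goes down 14 mm; pressing it would let the caught jaw go.
- blank_center (a point): Centre of the loose walnut blank: 38 mm (its x, across the channel) x 120 mm (its y, along the channel) x 36 mm tall, about 0.1 kg, lying on the jig's bed in the entry (top 56 mm above the bench). At the start its leading (-y) end is clear of the jaw.
- stop_face (a point): Point on the face of the dark steel end stop that looks to jig +y, mid-channel, 38 mm above the bench (jig x -33.5, y -70 mm); the stop's top is 45 mm high. When the blank is home its centre is 60 mm from here towards jig +y and its trailing end sticks out 40 mm beyond the jaw.
- mallet: Beech mallet lying on the bench beside the jig, 0.45 kg; origin under the handle, on the bench; head 70 x 120 x 60 mm centred 100 mm towards its +x, handle 26 mm thick reaching to 135 mm towards its -x.
- glue: White glue bottle, 54 mm across, 120 mm tall, standing behind the jig; origin under its centre.
- offcut: Walnut offcut 60 x 80 x 34 mm lying behind the jig; origin under its centre.
- chisel: Chisel with yellow handle lying on the bench beyond the entry end of the jig, 245 mm long along its x (blade to +x, reaching 135 mm; handle to -110 mm), 22 mm high; origin on the bench under the front of the handle.
Things that resemble listed ones, but are neither listed nor needed, are in the scene too. What is shaped like the part that bears blank_center but purple or turquoise is not meant.

How it is judged:
On the way, in this order (a step that is already met when the one before it is completed fails the run):
1. the jaw is pushed back past the stop pin (value of joint jaw above 0.0405 m).
2. the jaw, let go, has come back and rests caught on the pin, half open (value of joint jaw between 0.036 and 0.0425 m and contact force between the fingers and jaw below 0.2 N and z of pin_top in the frame of jig above 0.036 m), for 0.3 s.
3. the blank is pushed home against the end stop (y of blank_center in the frame of jig between -0.014 and -0.005 m and x of blank_center in the frame of jig between -0.04 and -0.026 m and angle between the y axis of blank_center and the y axis of jig, either way round below 0.12 rad and z of blank_center in the frame of jig below 0.042 m), for 0.2 s.
At the end, for the whole second after the job is handed in: The jaw rests caught on the pin (joint 0.036 to 0.0425), the blank lies flat in the channel with its leading end within 5 mm of the end stop, and all is at rest (all of step 3 and value of joint jaw between 0.036 and 0.0425 m and linear speed of blank below 0.01 m/s and velocity of joint jaw between -0.01 and 0.01 m/s); the robot touches nothing.
It fails at once if the blank is lifted (more than 12 mm) off the bed (height (world z) of blank_center above 0.05 m).
It fails at once if the blank is tipped (angle between blank_center's own z axis and vertical above 0.3 rad).
It fails at once if the mallet, glue bottle, offcut or chisel is moved by more than 30 mm (distance of any of mallet, glue, offcut, chisel from where it was at the start of the episode above 0.03 m).
It also fails if it takes over 48 s, if anything falls off the work surface, if the arm or the gripper's body presses on something with over 40 N, if the wrist force passes 120 N, or if a joint passes its speed limit or range.

## Working session

There is one attempt and no reset: what is moved stays moved. The work goes in short steps, Python scripts to look and compute and a shell command to move; the robot and the scene stay as the last step left them, time stands still between calls to the robot, and variables do not carry over. Pictures are saved under pics/ and viewed, and the job is handed in when it is done.

```bash
mkdir -p pics; ls
cat > h.py <<'E'
import numpy as np, cv2
from workcell import bot
def K(f):
    F=240/np.tan(np.radians(f["vertical_fov"])/2); return F,f["cx"],f["cy"]
def proj(f,X):
    c=np.array(f["R"])@np.array(X)+np.array(f["t"]); F,cx,cy=K(f); return np.array([cx+F*c[0]/c[2],cy+F*c[1]/c[2]])
def back(f,px,z):
    F,cx,cy=K(f);R=np.array(f["R"]);t=np.array(f["t"])
    d=R.T@np.array([(px[0]-cx)/F,(px[1]-cy)/F,1.]);o=-R.T@t
    return o+d*(z-o[2])/d[2]
E
python3 - <<'E'
from h import *
s=bot.observe(); print({k:np.round(v,3) for k,v in s.items()}, bot.grasp_offset)
for n in("scene","top"):
    f=bot.grab_frame(n); cv2.imwrite(f"pics/{n}0.png",f["pixels"])
    print(n,f["vertical_fov"],f["cx"],f["cy"],np.round(f["R"],3),np.round(f["t"],3), [k for k in f])
    for th in["jig","jaw","tab_face","pin_top","blank_center","stop_face","mallet","glue","chisel","offcut"]:
        try:
            for d in bot.trace(f,th)[:3]: print(th,round(d["score"],2),np.round(d["point"],1),d["region"].sum())
        except Exception as e: print(th,e)
E
```

```text
pics
{'clock': np.float64(0.0), 'qpos': array([-1.176,  0.522, -0.036,  1.6  ,  0.021,  1.021, -0.113]), 'qd': array([ 0.002, -0.001, -0.001, -0.002, -0.001, -0.001,  0.002]), 'joint_efforts': array([ 0.0000e+00, -9.2712e+01,  1.9800e+00, -3.6993e+01,  1.8000e-02,
        8.0000e-03,  0.0000e+00]), 'position': array([0.28 , 0.558, 0.231]), 'tool_rot': array([-3.14 ,  0.   ,  2.677]), 'force': array([ 0.124,  0.204, -0.218]), 'moment': array([-0.016, -0.034,  0.059]), 'grip_width': np.float64(0.085)} 0.0187
scene 56.19422510802166 322.0140987667163 236.37441570433097 [[ 0.053  0.998  0.014]
 [ 0.662 -0.025 -0.749]
 [-0.747  0.049 -0.663]] [-0.079 -0.315  1.273] ['pixels', 'vertical_fov', 'cx', 'cy', 'R', 't', 'shot']
jig 0.69 [243.5 277.4] 12163
jig 0.69 [253.1 361.1] 2559
jaw 0.88 [217.2 235.6] 1542
tab_face 0.65 [213.5 239.9] 1383
tab_face 0.6 [409.5 312.9] 1548
tab_face 0.41 [244.8 273.9] 12567
pin_top 0.6 [186.7 254.6] 38
blank_center 0.77 [313.8 192.6] 1252
blank_center 0.76 [484.6 290.9] 2178
blank_center 0.58 [281.  239.9] 1659
stop_face 0.73 [245.8 273.8] 12143
mallet 0.58 [106.1 261.7] 4900
glue 0.85 [119.4 337.1] 2345
chisel 0.84 [407.6 311.8] 1471
offcut 0.94 [250.9 360.7] 2565
top 42.65919228318401 327.8421742074719 236.13858970996145 [[ 0.01  -1.    -0.009]
 [-0.997 -0.009 -0.077]
 [ 0.076  0.009 -0.997]] [0.028 0.583 1.229] ['pixels', 'vertical_fov', 'cx', 'cy', 'R', 't', 'shot']
jig 0.91 [389.3 238.5] 12355
jaw 0.58 [419.3 264.6] 1272
tab_face 0.83 [417.1 268.1] 1162
tab_face 0.54 [254.3 199.2] 1308
pin_top 0.42 [387.9 238.4] 12561
blank_center 0.95 [357.7 260. ] 1173
blank_center 0.94 [405.5 351.5] 1336
blank_center 0.93 [319.3 353.9] 1234
stop_face 0.69 [386.7 240.9] 12163
mallet 0.93 [512.7 247.8] 3878
glue 0.92 [475.8 159.7] 813
chisel 0.66 [255.8 196.2] 1230
offcut 0.73 [379.9 141.5] 1274
```

View pics/scene0.png

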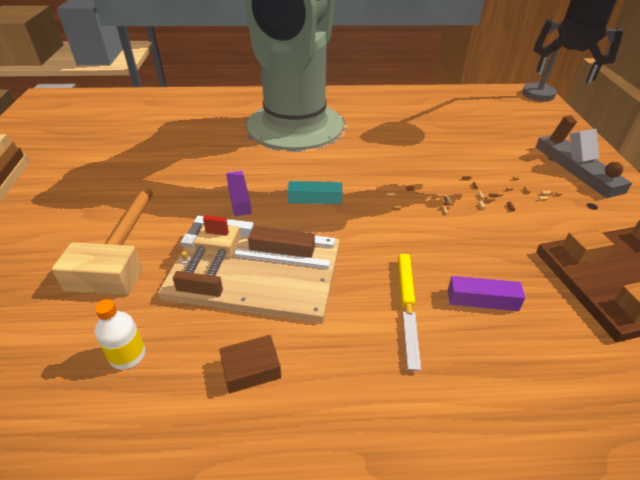

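View pics/top0.png

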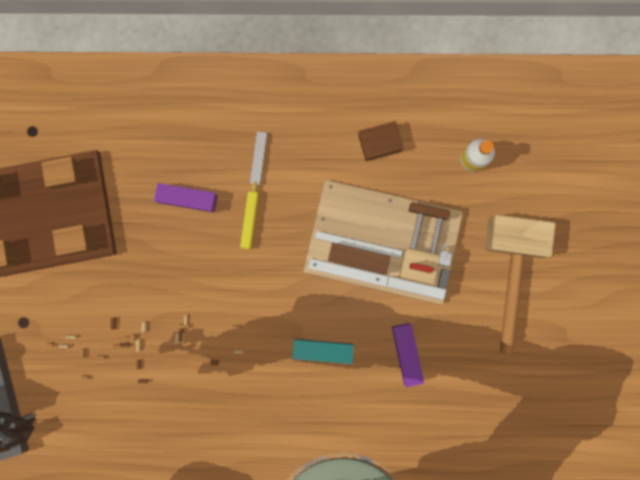

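Run:
```python
import cv2
a=cv2.imread("pics/top0.png")[170:330,290:490]; cv2.imwrite("pics/crop_top.png",cv2.resize(a,None,fx=4,fy=3.75*4/3.75,interpolation=cv2.INTER_CUBIC)[:600])
a=cv2.imread("pics/scene0.png")[200:340,150:350]; cv2.imwrite("pics/crop_sc.png",cv2.resize(a,None,fx=4,fy=4,interpolation=cv2.INTER_CUBIC))
```

```text
(no output)
```

View pics/crop_top.png

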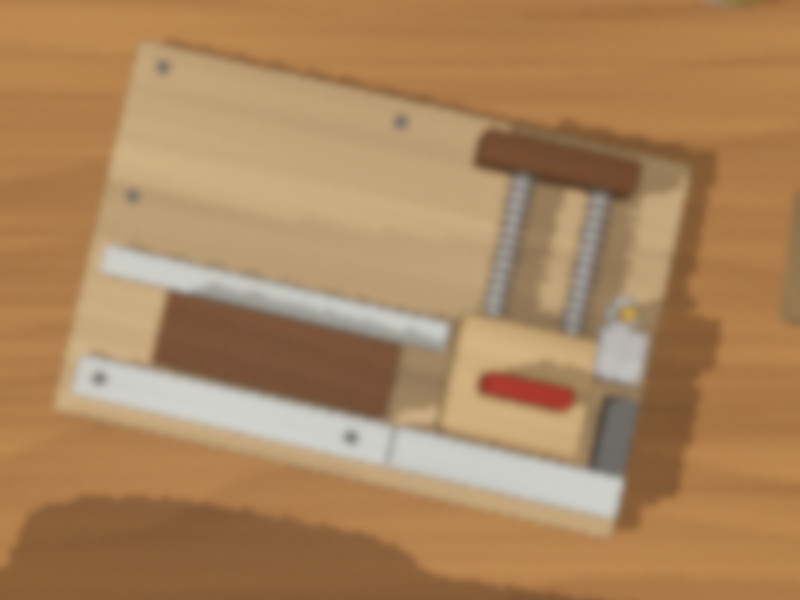

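View pics/crop_sc.png

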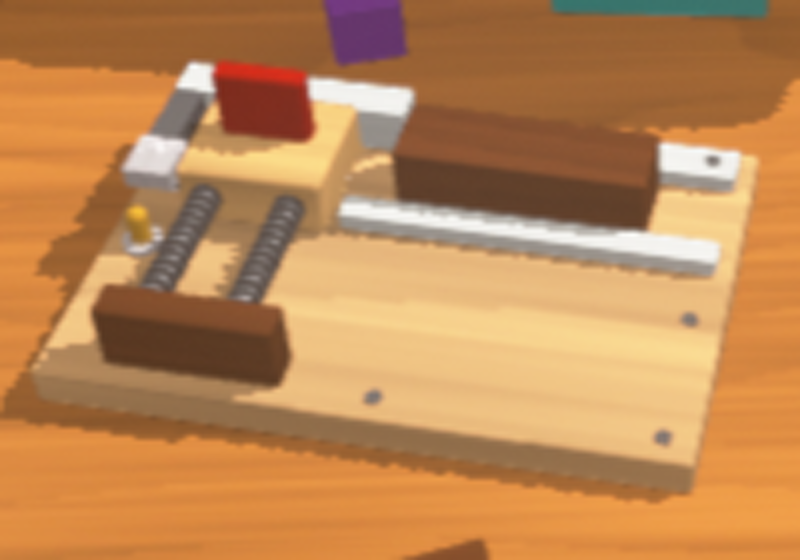

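Candidates for the blank in the top picture are brown (358,260), purple (186,197), purple (407,355) and turquoise (323,352). Only the brown one lies in the jig's entry between fence and rail, and the crop confirms it. The red tab is at (419,266) and the pin at (446,249).

```bash
cat >> h.py <<'E'
def J2W(p,P):
    x,y,a=p;c,s=np.cos(a),np.sin(a);P=np.atleast_2d(P)
    return np.c_[x+c*P[:,0]-s*P[:,1],y+s*P[:,0]+c*P[:,1],P[:,2]]
E
python3 - <<'E'
from h import *
from scipy.optimize import least_squares
ft=bot.grab_frame("top");fs=bot.grab_frame("scene")
C=np.array([[110,200,20],[110,-90,20],[-85,-90,20],[-85,200,20]])/1e3
ct=np.array([[140,40],[692,162],[612,533],[57,408]])/4+[290,170]
cs=np.array([[690,465],[38,375],[757,157]])/4+[150,200]
Cs=C[[0,1,3]]
def r(p,m):
    o=[]
    if m&1:
        for X,u in zip(J2W(p,C),ct): o+=list(proj(ft,X)-u)
    if m&2:
        for X,u in zip(J2W(p,Cs),cs): o+=list(proj(fs,X)-u)
    return np.array(o)
for m in(1,2,3):
    s=least_squares(lambda p:r(p,m),[.6,-.1,-.2]); print(m,np.round(s.x,4),np.round(s.fun,1))
p=s.x; np.save("jig.npy",p)
print("tab",J2W(p,[[-.052+.02,-.025,.07]]))
# verify overlay
pts={"tabtopguess":None}
im=ft["pixels"].copy(); im2=fs["pixels"].copy()
L=[[27,-72,42],[-33.5,-70,45],[-33.5,192,20],[-55,-85,45],[-55,30,45],[-55,192,30],[-12,14,30],[-12,192,30],[83,-60,54],[101,20,54],[101,-60,54],[-52,-60,52],[-52,10,52],[8,10,52],[8,-60,52],[-32,-47,88],[-32,-3,88],[-20,-47,88],[-20,-3,88]]
def dr(f,y0,y1,x0,x1,nm):
    a=cv2.resize(f["pixels"][y0:y1,x0:x1],None,fx=4,fy=4,interpolation=cv2.INTER_CUBIC)
    for q in L:
        u=(proj(f,J2W(p,[np.array(q)/1e3])[0])-[x0,y0]+.5)*4
        cv2.circle(a,tuple(np.int32(u)),3,(255,0,255),-1)
    cv2.imwrite(nm,a)
dr(ft,170,320,290,490,"pics/ov_t.png");dr(fs,200,340,150,350,"pics/ov_s.png")
for f in(ft,fs):
    d=bot.trace(f,"blank_center")
    for k in d[:4]:
        print(k["score"],k["point"],back(f,k["point"],.056 if f is ft else .05))
E
```

```text
1 [ 0.5501 -0.1315 -0.212 ] [-0.2 -0.5  0.2 -0.3  0.5  0.5 -0.6  0.2]
2 [ 0.5489 -0.1268 -0.2184] [ 1.5  0.3 -2.1 -0.7  0.7 -0.5]
3 [ 0.5497 -0.1293 -0.2125] [-1.3 -0.4 -0.8 -0.1 -0.6  0.7 -1.7  0.3  0.5  0.2 -3.5 -0.1 -0.7 -0.6]
tab [[ 0.51316204 -0.14696711  0.07      ]]
0.82 [319.5, 352.8] [0.35155629 0.04722145 0.056     ]
0.68 [406.1, 352.1] [ 0.35470748 -0.12178541  0.056     ]
0.67 [358.5, 257.6] [ 0.53831003 -0.02785008  0.056     ]
0.5 [388.3, 238.5] [ 0.57668114 -0.08659719  0.056     ]
0.94 [485.2, 290.3] [0.67995544 0.31376654 0.05      ]
0.89 [239.4, 194.8] [ 0.39757013 -0.11535313  0.05      ]
0.73 [281.6, 242.6] [ 0.54914025 -0.02552446  0.05      ]
0.69 [315.2, 193.3] [0.39770707 0.0428017  0.05      ]
```

View pics/ov_t.png

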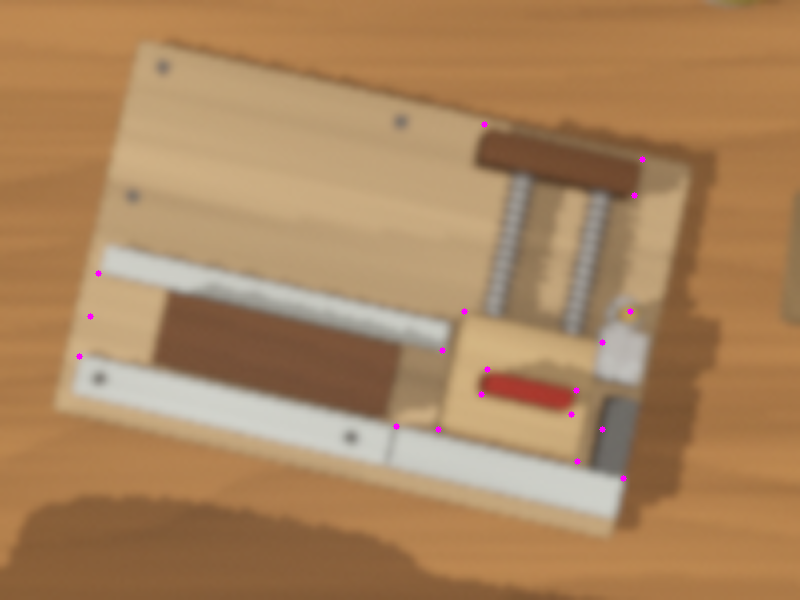

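View pics/ov_s.png

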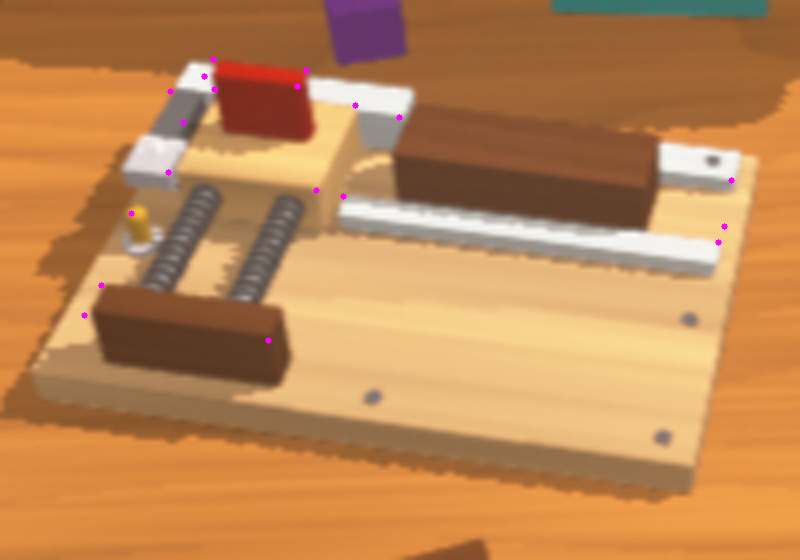

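```bash
python3 -m handwheel '[[0,0,0,0,0,0.0262],[0,0,0,0,0,0.0262],[0,0,0,0,0,0.0262],[0,0,0,0,0,0.0262],[0,0,0,0,0,0.0262],[0,0,0,0,0,0.0262],[0,0,0,0,0,0.0262],[0,0,0,0,0,0.0262]]' 1 40
cat > go.py <<'E'
# prints tool-frame shift (units of 25mm) to a jig-frame TCP target, plus yaw error
import sys
from h import *
from scipy.spatial.transform import Rotation as Ro
p=np.load("jig.npy"); s=bot.observe()
def ji(w):
    c,sn=np.cos(p[2]),np.sin(p[2]);d=np.array(w[:2])-p[:2]
    return np.array([c*d[0]+sn*d[1],-sn*d[0]+c*d[1],w[2]])
print("clock",s["clock"],"pos",np.round(s["position"],4),"rpy",np.round(s["tool_rot"],3),"jig mm",np.round(ji(s["position"])*1e3,1),"F",np.round(s["force"],1),"q",np.round(s["qpos"],2))
R=Ro.from_euler("xyz",s["tool_rot"])
print("toolF",np.round(R.inv().apply(s["force"]),2))
if len(sys.argv)>3:
    T=J2W(p,[[float(a)/1e3 for a in sys.argv[1:4]]])[0]
    print("target",T,"shift/25mm",np.round(R.inv().apply(T-s["position"])/.025,2))
G=Ro.from_euler("xyz",[np.pi,0,p[2]+np.pi/2])
print("turn frac",np.round((R.inv()*G).as_rotvec()/(2*np.pi),4))
E
python3 go.py -85 -25 140
```

```text
clock: 2.3
position: [0.2801, 0.5587, 0.2313]
tool_rot: [-3.142, 0.0, 1.355]
force: [0.3, -0.3, 0.4]
grip_width: -0.0001
clock 2.3 pos [0.2801 0.5587 0.2313] rpy [-3.142  0.     1.355] jig mm [-408.7  615.6  231.3] F [ 0.3 -0.3  0.4] q [-1.39  0.54  0.29  1.61 -0.17  1.02 -1.27]
toolF [-0.2   0.33 -0.37]
target [ 0.46135467 -0.13578695  0.14      ] shift/25mm [-25.58  13.04   3.65]
turn frac [-0.      0.     -0.0006]
```

```bash
python3 -m handwheel '[[-1,0.8,0,0,0,0],[-1,0.8,0,0,0,0],[-1,0.8,0,0,0,0],[-1,0.8,0,0,0,0],[-1,0.8,0,0,0,0],[-1,0.8,0,0,0,0],[-1,0.8,0,0,0,0],[-1,0.8,0,0,0,0]]'
python3 -m handwheel '[[-1,0.8,0,0,0,0],[-1,0.8,0,0,0,0],[-1,0.8,0,0,0,0],[-1,0.8,0,0,0,0],[-1,0.8,0,0,0,0],[-1,0.8,0,0,0,0],[-1,0.5,0,0,0,0],[-1,0,0,0,0,0]]'
python3 go.py -85 -25 140
```

```text
clock: 3.3
position: [0.3951, 0.3287, 0.2314]
tool_rot: [3.142, -0.0, 1.36]
force: [0.5, -0.0, 0.7]
grip_width: 0.0
clock: 4.3
position: [0.4829, 0.1052, 0.2313]
tool_rot: [3.141, 0.0, 1.359]
force: [-0.5, -0.5, 0.2]
grip_width: 0.0
clock 4.3 pos [0.4829 0.1052 0.2313] rpy [3.141 0.    1.359] jig mm [-114.8  215.1  231.3] F [-0.5 -0.5  0.2] q [-0.66  0.34  0.41  1.95 -0.17  0.89 -0.37]
toolF [-0.62 -0.34 -0.2 ]
target [ 0.46135467 -0.13578695  0.14      ] shift/25mm [-9.6   1.18  3.65]
turn frac [0.0001 0.     0.0001]
```

```bash
python3 -m handwheel '[[-1,0,0.4,0,0,0],[-1,0,0.4,0,0,0],[-1,0,0.4,0,0,0],[-1,0,0.4,0,0,0],[-1,0.2,0.4,0,0,0],[-1,0.2,0.4,0,0,0],[-1,0.2,0.4,0,0,0],[-1,0.2,0.4,0,0,0]]'
python3 -m handwheel '[[-1,0.2,0.4,0,0,0],[-0.6,0.2,0,0,0,0],[0,0,0,0,0,0],[0,0,0,0,0,0]]'
python3 go.py -85 -25 65
python3 - <<'E'
from h import *
s=bot.observe();
for n,b in(("top",(170,320,290,490)),("scene",(140,290,120,320))):
    f=bot.grab_frame(n);u=proj(f,s["position"]);print(n,u)
    y0,y1,x0,x1=b
    a=cv2.resize(f["pixels"][y0:y1,x0:x1],None,fx=4,fy=4,interpolation=cv2.INTER_CUBIC)
    cv2.circle(a,tuple(np.int32((u-[x0,y0]+.5)*4)),3,(255,0,255),-1)
    cv2.imwrite(f"pics/{n}1.png",a)
E
```

```text
clock: 5.3
position: [0.4602, -0.0942, 0.1511]
tool_rot: [3.141, -0.0, 1.36]
force: [0.6, -0.4, 0.4]
grip_width: 0.0
clock: 5.8
position: [0.4618, -0.1338, 0.1416]
tool_rot: [3.141, -0.0, 1.361]
force: [-0.2, 0.7, 0.6]
grip_width: -0.0
clock 5.8 pos [ 0.4618 -0.1338  0.1416] rpy [ 3.141 -0.     1.361] jig mm [-85.  -23.  141.6] F [-0.2  0.7  0.6] q [-0.14  0.46  0.39  2.07 -0.28  0.66  0.22]
toolF [ 0.62 -0.29 -0.58]
target [ 0.46135467 -0.13578695  0.065     ] shift/25mm [-0.08 -0.    3.06]
turn frac [ 0.     -0.0001  0.0004]
top [418.24506513 298.10023267]
scene [220.98744293 175.39102334]
```

View pics/top1.png

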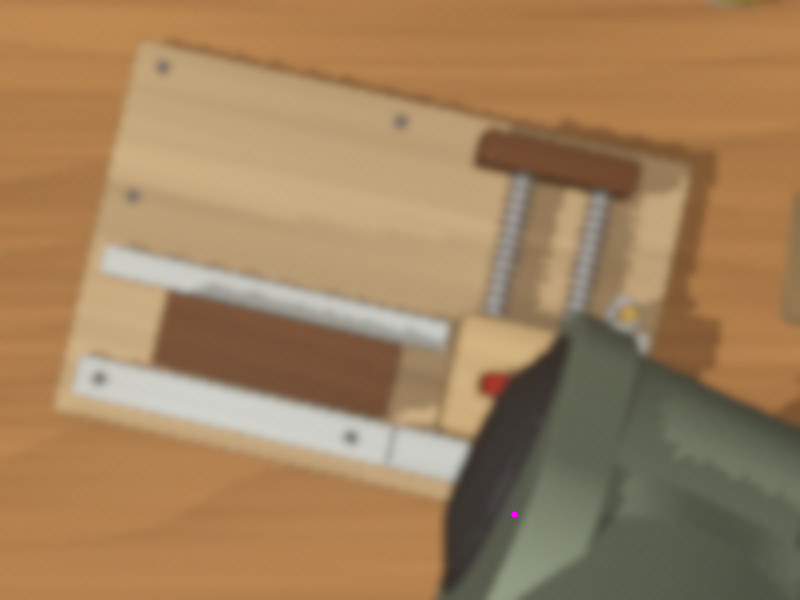

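View pics/scene1.png

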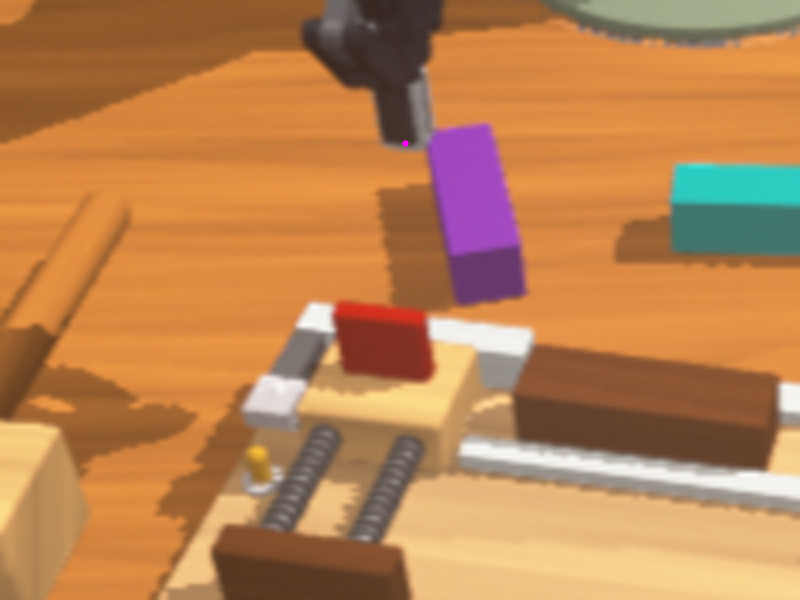

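```bash
python3 -m handwheel '[[-0.08,0,0.6,0,0,0],[0,0,0.6,0,0,0],[0,0,0.6,0,0,0],[0,0,0.6,0,0,0],[0,0,0.4,0,0,0],[0,0,0.3,0,0,0],[0,0,0,0,0,0],[0,0.5,0,0,0,0]]'
python3 -m handwheel '[[0,0.4,0,0,0,0],[0,0.2,0,0,0,0],[0,0.2,0,0,0,0],[0,0.2,0,0,0,0],[0,0,0,0,0,0]]'
python3 go.py -10 -25 64
python3 - <<'E'
from h import *
s=bot.observe();
f=bot.grab_frame("scene");u=proj(f,s["position"]);print(u)
y0,y1,x0,x1=160,310,120,320
a=cv2.resize(f["pixels"][y0:y1,x0:x1],None,fx=4,fy=4,interpolation=cv2.INTER_CUBIC)
cv2.circle(a,tuple(np.int32((u-[x0,y0]+.5)*4)),3,(255,0,255),-1)
cv2.imwrite(f"pics/scene2.png",a)
E
```

```text
clock: 6.9
position: [0.4735, -0.1393, 0.0642]
tool_rot: [3.142, -0.0, 1.36]
force: [0.8, -0.2, 0.7]
grip_width: -0.0001
clock: 7.52
position: [0.4979, -0.1445, 0.0638]
tool_rot: [3.142, 0.0, 1.36]
force: [-0.5, 0.5, -0.2]
grip_width: 0.0001
clock 7.525 pos [ 0.4979 -0.1445  0.0638] rpy [3.142 0.    1.36 ] jig mm [-47.4 -25.8  63.8] F [-0.5  0.5 -0.2] q [-0.05  0.64  0.3   2.02 -0.35  0.54  0.29]
toolF [ 0.34 -0.61  0.25]
target [ 0.53466699 -0.15160793  0.064     ] shift/25mm [ 0.03  1.5  -0.01]
turn frac [0.     0.     0.0002]
[218.64684827 220.65535109]
```

View pics/scene2.png

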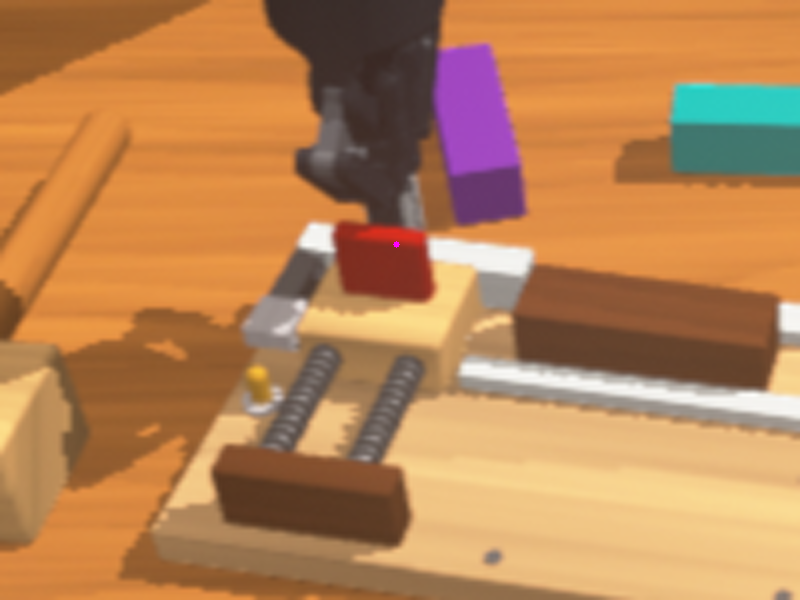

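```bash
python3 -m handwheel '[[-0.2,-0.1,0,0,0,0],[0,0.25,0,0,0,0],[0,0.25,0,0,0,0],[0,0.2,0,0,0,0],[0,0.2,0,0,0,0],[0,0.2,0,0,0,0],[0,0.2,0,0,0,0],[0,0,0,0,0,0]]'
python3 go.py 2 -28 64
python3 - <<'E'
from h import *
s=bot.observe();
f=bot.grab_frame("scene")
y0,y1,x0,x1=160,310,120,320
a=cv2.resize(f["pixels"][y0:y1,x0:x1],None,fx=4,fy=4,interpolation=cv2.INTER_CUBIC)
cv2.imwrite(f"pics/scene3.png",a)
E
```

```text
clock: 8.57
position: [0.5258, -0.1561, 0.0637]
tool_rot: [-3.141, 0.0, 1.359]
force: [-4.4, -1.8, 0.8]
grip_width: 0.0001
clock 8.575 pos [ 0.5258 -0.1561  0.0637] rpy [-3.141  0.     1.359] jig mm [-17.7 -31.2  63.7] F [-4.4 -1.8  0.8] q [-0.04  0.67  0.31  1.94 -0.35  0.59  0.29]
toolF [-2.66 -3.91 -0.82]
target [ 0.54576412 -0.15707178  0.064     ] shift/25mm [ 0.13  0.79 -0.01]
turn frac [-0.0002  0.0001  0.0002]
```

View pics/scene3.png

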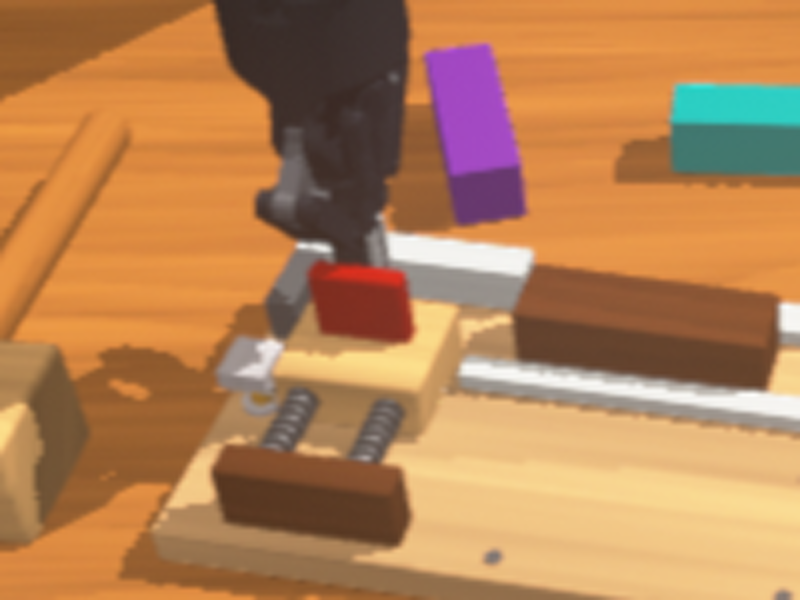

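```bash
python3 -m handwheel '[[0,0.25,0,0,0,0],[0,0.25,0,0,0,0],[0,0.25,0,0,0,0],[0,0.15,0,0,0,0],[0,0,0,0,0,0],[0,0,0,0,0,0]]'
python3 go.py 2 -28 64
python3 - <<'E'
from h import *
f=bot.grab_frame("scene")
y0,y1,x0,x1=160,310,120,320
a=cv2.resize(f["pixels"][y0:y1,x0:x1],None,fx=4,fy=4,interpolation=cv2.INTER_CUBIC)
cv2.imwrite(f"pics/scene4.png",a)
E
```

```text
clock: 9.38
position: [0.5473, -0.1608, 0.0636]
tool_rot: [-3.14, 0.0, 1.359]
force: [-6.3, -1.8, 1.9]
grip_width: 0.0001
clock 9.375 pos [ 0.5473 -0.1608  0.0636] rpy [-3.14   0.     1.359] jig mm [  4.2 -31.3  63.6] F [-6.3 -1.8  1.9] q [-0.04  0.7   0.31  1.88 -0.35  0.62  0.28]
toolF [-3.04 -5.76 -1.89]
target [ 0.54576412 -0.15707178  0.064     ] shift/25mm [ 0.13 -0.09 -0.02]
turn frac [-0.0003  0.0001  0.0002]
```

View pics/scene4.png

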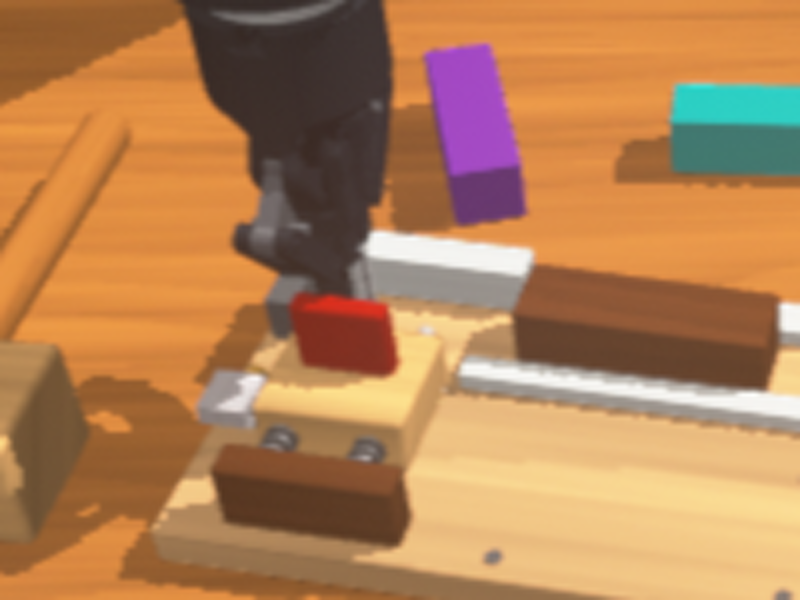

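```bash
python3 -m handwheel '[[0,-0.15,0,0,0,0],[0,-0.15,0,0,0,0],[0,-0.15,0,0,0,0],[0,-0.15,0,0,0,0],[0,-0.3,0,0,0,0],[0,-0.5,0,0,0,0],[0,-0.5,0,0,0,0],[0,0,0,0,0,0]]'
python3 go.py -33.5 100 120
python3 - <<'E'
from h import *
f=bot.grab_frame("scene")
y0,y1,x0,x1=160,310,120,320
a=cv2.resize(f["pixels"][y0:y1,x0:x1],None,fx=4,fy=4,interpolation=cv2.INTER_CUBIC)
cv2.imwrite(f"pics/scene5.png",a)
E
```

```text
clock: 10.42
position: [0.5007, -0.1502, 0.064]
tool_rot: [-3.141, -0.0, 1.36]
force: [0.8, -0.2, 0.2]
grip_width: -0.0
clock 10.425 pos [ 0.5007 -0.1502  0.064 ] rpy [-3.141 -0.     1.36 ] jig mm [-43.5 -30.8  64. ] F [ 0.8 -0.2  0.2] q [-0.04  0.64  0.3   2.   -0.35  0.55  0.3 ]
toolF [-0.03  0.78 -0.22]
target [ 0.53806409 -0.02446349  0.12      ] shift/25mm [ 5.23  0.41 -2.24]
turn frac [-0.0001 -0.      0.0002]
```

View pics/scene5.png

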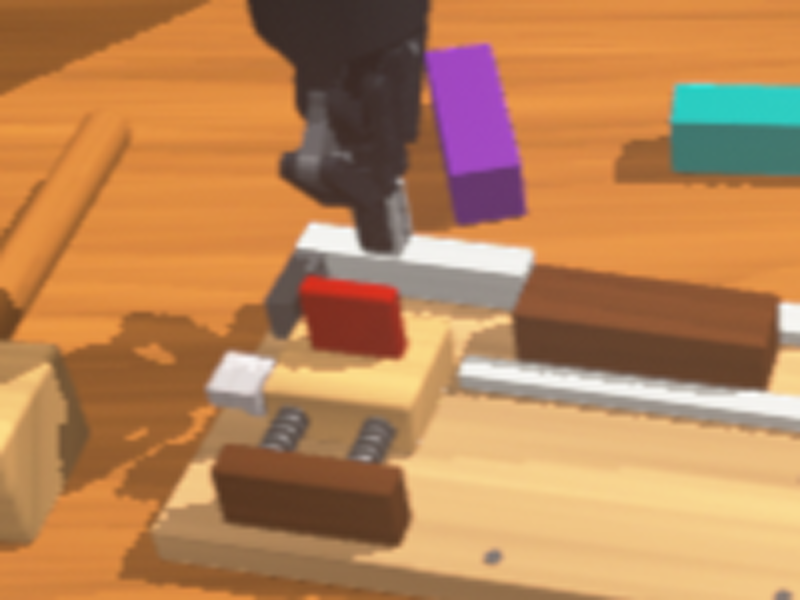

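The jaw is half open and clear of the finger, so it has caught. Next I lift and go to the entry end.

```bash
python3 -m handwheel '[[0,0,-0.8,0,0,0],[0.2,0,-1,0,0,0],[1,0,-0.6,0,0,0],[1,0,0,0,0,0],[1,0,0,0,0,0],[1,0,0,0,0,0],[1,0,0,0,0,0],[1,0.2,0,0,0,0]]'
python3 -m handwheel '[[1,0.2,0,0,0,0],[1,0,0,0,0,0],[1,0,0,0,0,0],[0.8,0,0,0,0,0],[0,0,0,0,0,0]]'
python3 go.py -33.5 185 40
python3 - <<'E'
from h import *
import runpy
p=np.load("jig.npy")
def ji(w):
    c,sn=np.cos(p[2]),np.sin(p[2]);d=np.array(w[:2])-p[:2]
    return np.round(np.array([c*d[0]+sn*d[1],-sn*d[0]+c*d[1]])*1e3,1)
f=bot.grab_frame("top")
for q in[(165,292),(152,362),(400,345),(388,417)]: print(q,ji(back(f,np.array(q)/4+[290,170]-.4,.056)))
print("pin",ji(back(f,np.array((629,313))/4+[290,170],.042)),"want 27,-72")
cv2.imwrite("pics/top6.png",cv2.resize(f["pixels"][170:320,290:490],None,fx=4,fy=4,interpolation=cv2.INTER_CUBIC))
s=bot.observe()
f=bot.grab_frame("scene");y0,y1,x0,x1=150,300,170,370
a=cv2.resize(f["pixels"][y0:y1,x0:x1],None,fx=4,fy=4,interpolation=cv2.INTER_CUBIC)
# vertical drop marker: where the tcp would be at z=40
X=np.array(s["position"]);X[2]=.056;cv2.circle(a,tuple(np.int32((proj(f,X)-[x0,y0]+.5)*4)),3,(255,0,255),-1)
cv2.imwrite("pics/scene6.png",a)
E
```

```text
clock: 11.48
position: [0.5394, 0.001, 0.1239]
tool_rot: [3.141, -0.0, 1.36]
force: [-0.0, 0.2, -0.0]
grip_width: 0.0
clock: 12.1
position: [0.564, 0.0935, 0.1237]
tool_rot: [3.142, -0.0, 1.362]
force: [0.9, -0.6, -0.3]
grip_width: -0.0003
clock 12.1 pos [0.564  0.0935 0.1237] rpy [ 3.142 -0.     1.362] jig mm [-33.  220.8 123.7] F [ 0.9 -0.6 -0.3] q [-0.53  0.61  0.38  1.85 -0.32  0.74 -0.18]
toolF [-0.35  1.04  0.26]
target [0.55599453 0.05862381 0.04      ] shift/25mm [-1.43 -0.02  3.35]
turn frac [ 0.     -0.      0.0006]
(165, 292) [-15.6 156.6]
(152, 362) [-50.8 155.2]
(400, 345) [-15.7  37.6]
(388, 417) [-51.6  35.8]
pin [ 25.4 -72.6] want 27,-72
```

View pics/top6.png

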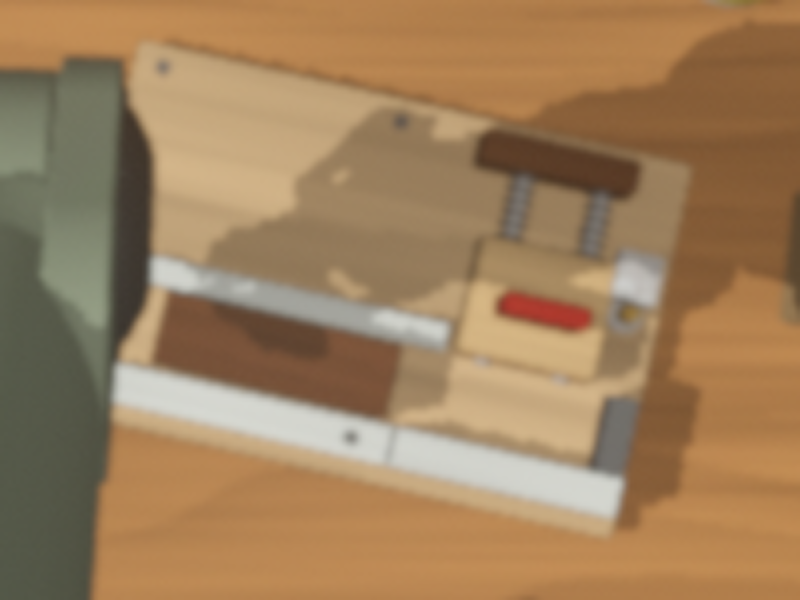

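View pics/scene6.png

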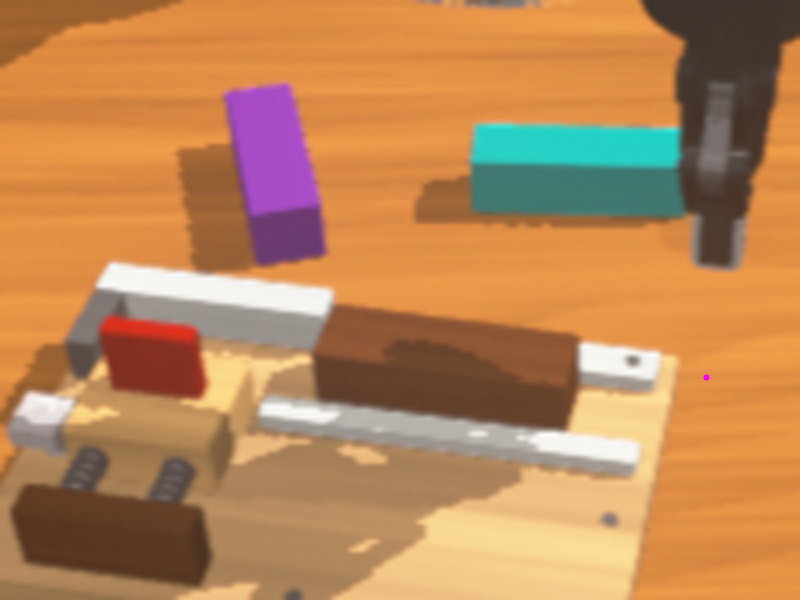

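```bash
python3 -m handwheel '[[-0.4,0,0.5,0,0,0],[-0.4,0,0.7,0,0,0],[-0.2,0,0.7,0,0,0],[0,0,0.6,0,0,0],[0,0,0.5,0,0,0],[0,0,0.42,0,0,0],[0,0,0,0,0,0]]'
python3 go.py -33.5 171 38
python3 - <<'E'
from h import *
s=bot.observe()
f=bot.grab_frame("scene");y0,y1,x0,x1=150,300,170,370
a=cv2.resize(f["pixels"][y0:y1,x0:x1],None,fx=4,fy=4,interpolation=cv2.INTER_CUBIC)
cv2.imwrite("pics/scene7.png",a)
E
```

```text
clock: 13.08
position: [0.5582, 0.0676, 0.0376]
tool_rot: [-3.141, 0.0, 1.36]
force: [-0.7, -0.5, -0.2]
grip_width: -0.0002
clock 13.075 pos [0.5582 0.0676 0.0376] rpy [-3.141  0.     1.36 ] jig mm [-33.3 194.3  37.6] F [-0.7 -0.5 -0.2] q [-0.44  0.73  0.3   1.91 -0.38  0.56 -0.09]
toolF [-0.59 -0.56  0.21]
target [0.55304128 0.04493884 0.038     ] shift/25mm [-0.93 -0.01 -0.02]
turn frac [-0.0001  0.0001  0.0003]
```

View pics/scene7.png

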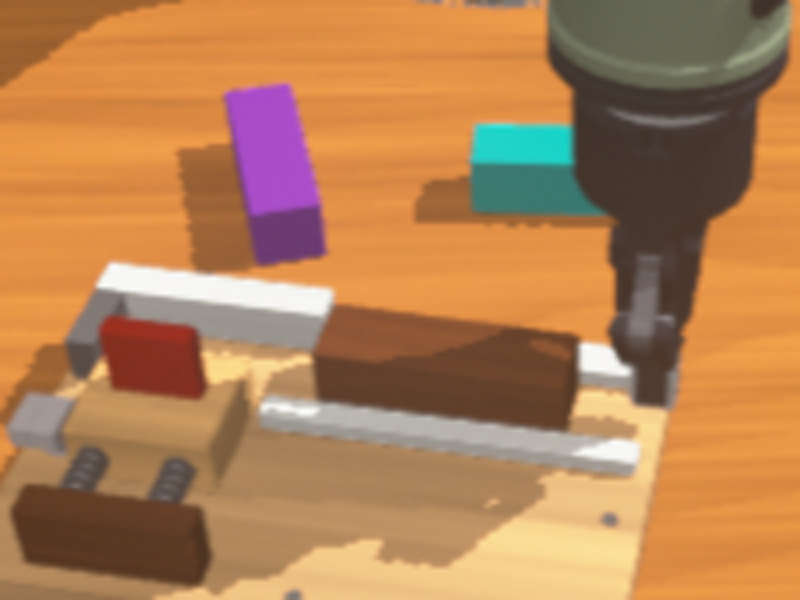

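```bash
python3 -m handwheel '[[-0.5,0,0,0,0,0],[-0.4,0,0,0,0,0],[-0.3,0,0,0,0,0],[-0.4,0,0,0,0,0],[-0.4,0,0,0,0,0],[-0.4,0,0,0,0,0],[-0.4,0,0,0,0,0],[-0.3,0,0,0,0,0]]'
python3 go.py -33.5 75 38
python3 - <<'E'
from h import *
f=bot.grab_frame("scene");y0,y1,x0,x1=150,300,170,370
cv2.imwrite("pics/scene8.png",cv2.resize(f["pixels"][y0:y1,x0:x1],None,fx=4,fy=4,interpolation=cv2.INTER_CUBIC))
E
```

```text
clock: 14.12
position: [0.5421, -0.009, 0.0383]
tool_rot: [-3.142, 0.0, 1.359]
force: [0.2, 1.9, 0.8]
grip_width: 0.0
clock 14.125 pos [ 0.5421 -0.009   0.0383] rpy [-3.142  0.     1.359] jig mm [-32.8 115.9  38.3] F [0.2 1.9 0.8] q [-0.29  0.71  0.28  1.96 -0.37  0.52  0.03]
toolF [ 1.86 -0.23 -0.82]
target [ 0.53279043 -0.04890093  0.038     ] shift/25mm [-1.64 -0.03  0.01]
turn frac [-0.      0.      0.0002]
```

View pics/scene8.png

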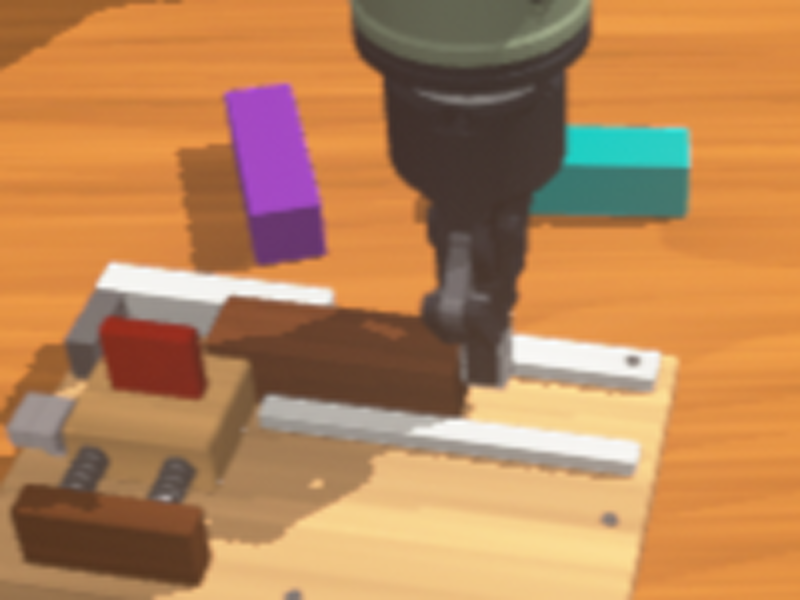

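```bash
python3 -m handwheel '[[-0.3,0,0,0,0,0],[-0.3,0,0,0,0,0],[-0.3,0,0,0,0,0],[-0.3,0,0,0,0,0],[-0.2,0,0,0,0,0],[-0.2,0,0,0,0,0],[-0.1,0,0,0,0,0]]'
python3 go.py -33.5 61 38
python3 -m handwheel '[[-0.08,0,0,0,0,0],[-0.08,0,0,0,0,0]]'
python3 go.py -33.5 61 38
```

```text
clock: 15.05
position: [0.5333, -0.0502, 0.0383]
tool_rot: [-3.142, 0.0, 1.36]
force: [0.4, 0.5, -0.5]
grip_width: 0.0002
clock 15.05 pos [ 0.5333 -0.0502  0.0383] rpy [-3.142  0.     1.36 ] jig mm [-32.8  73.9  38.3] F [ 0.4  0.5 -0.5] q [-0.21  0.7   0.27  1.98 -0.36  0.51  0.1 ]
toolF [0.54 0.27 0.46]
target [ 0.52983718 -0.0625859   0.038     ] shift/25mm [-0.52 -0.03  0.01]
turn frac [-0.      0.      0.0002]
clock: 15.3
position: [0.5326, -0.0537, 0.0383]
tool_rot: [3.142, -0.0, 1.36]
force: [1.3, 0.7, 1.3]
grip_width: 0.0001
clock 15.3 pos [ 0.5326 -0.0537  0.0383] rpy [ 3.142 -0.     1.36 ] jig mm [-32.7  70.3  38.3] F [1.3 0.7 1.3] q [-0.21  0.7   0.27  1.98 -0.36  0.51  0.11]
toolF [ 0.91  1.15 -1.27]
target [ 0.52983718 -0.0625859   0.038     ] shift/25mm [-0.37 -0.03  0.01]
turn frac [ 0.     -0.      0.0003]
```

```bash
python3 -m handwheel '[[-0.06,0,0,0,0,0],[-0.06,0,0,0,0,0]]'
python3 -m handwheel '[[-0.06,0,0,0,0,0],[-0.06,0,0,0,0,0]]'
python3 -m handwheel '[[-0.06,0,0,0,0,0],[-0.06,0,0,0,0,0]]'
python3 go.py -33.5 61 38
python3 - <<'E'
from h import *
f=bot.grab_frame("scene");y0,y1,x0,x1=150,300,130,330
cv2.imwrite("pics/scene9.png",cv2.resize(f["pixels"][y0:y1,x0:x1],None,fx=4,fy=4,interpolation=cv2.INTER_CUBIC))
f=bot.grab_frame("top")
cv2.imwrite("pics/top9.png",cv2.resize(f["pixels"][170:320,290:490],None,fx=4,fy=4,interpolation=cv2.INTER_CUBIC))
E
```

```text
clock: 15.55
position: [0.5319, -0.0567, 0.0383]
tool_rot: [-3.142, -0.0, 1.36]
force: [0.1, 0.4, 0.0]
grip_width: -0.0002
clock: 15.8
position: [0.5312, -0.0597, 0.0383]
tool_rot: [3.142, 0.0, 1.36]
force: [0.5, 0.8, 0.0]
grip_width: 0.0004
clock: 16.05
position: [0.5306, -0.0626, 0.0383]
tool_rot: [3.142, -0.0, 1.36]
force: [0.1, 1.2, 1.1]
grip_width: -0.0001
clock 16.05 pos [ 0.5306 -0.0626  0.0383] rpy [ 3.142 -0.     1.36 ] jig mm [-32.7  61.1  38.3] F [0.1 1.2 1.1] q [-0.19  0.7   0.27  1.98 -0.36  0.51  0.12]
toolF [ 1.21 -0.15 -1.07]
target [ 0.52983718 -0.0625859   0.038     ] shift/25mm [-0.   -0.03  0.01]
turn frac [ 0.     -0.      0.0002]
```

View pics/scene9.png

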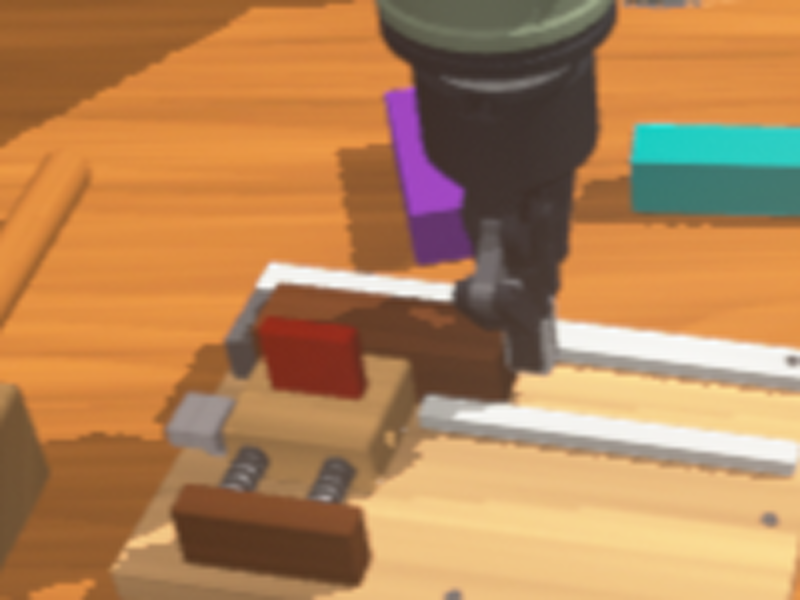

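View pics/top9.png

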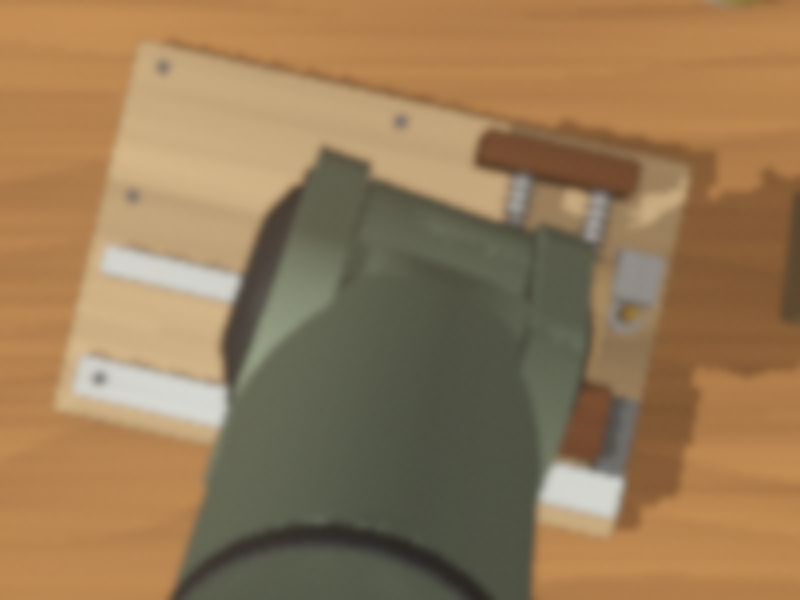

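```bash
for i in 1; do python3 -m handwheel '[[-0.05,0,0,0,0,0]]'; python3 -m handwheel '[[-0.05,0,0,0,0,0]]';python3 -m handwheel '[[0,0,0,0,0,0]]'; done; python3 go.py -33.5 61 38
```

```text
clock: 16.27
position: [0.5306, -0.0632, 0.0383]
tool_rot: [3.141, -0.001, 1.36]
force: [3.1, 7.0, 0.0]
grip_width: -0.0002
clock: 16.4
position: [0.5309, -0.0634, 0.0384]
tool_rot: [3.141, -0.002, 1.361]
force: [5.5, 14.3, 1.7]
grip_width: 0.0
clock: 16.52
position: [0.5309, -0.0634, 0.0384]
tool_rot: [3.141, -0.002, 1.361]
force: [3.3, 10.1, 1.1]
grip_width: -0.0
clock 16.525 pos [ 0.5309 -0.0634  0.0384] rpy [ 3.141e+00 -2.000e-03  1.361e+00] jig mm [-32.3  60.4  38.4] F [ 3.3 10.1  1.1] q [-0.18  0.7   0.27  1.98 -0.36  0.51  0.13]
toolF [10.54  1.18 -1.11]
target [ 0.52983718 -0.0625859   0.038     ] shift/25mm [ 0.02 -0.05  0.02]
turn frac [ 0.0001 -0.0003  0.0005]
```

A 10–14 N stop at finger y of about 60 mm agrees with the home position (61 mm). I back off, lift and check.

```bash
python3 -m handwheel '[[0.2,0,0,0,0,0],[0.5,0,0,0,0,0],[0.5,0,-0.3,0,0,0],[0,0,-1,0,0,0],[0,0,-1,0,0,0],[0.5,0,-1,0,0,0],[1,0,-1,0,0,0],[1,0,0,0,0,0]]'
python3 -m handwheel '[[1,0,0,0,0,0],[1,0,0,0,0,0],[1,0,0,0,0,0],[1,0,0,0,0,0],[0,0,0,0,0,0]]'
python3 - <<'E'
from h import *
p=np.load("jig.npy")
L=[[-14,-70,56],[-52,-70,56],[-14,50,56],[-52,50,56]]
for n,(y0,y1,x0,x1) in(("scene",(170,320,130,330)),("top",(170,320,290,490))):
    f=bot.grab_frame(n)
    a=cv2.resize(f["pixels"][y0:y1,x0:x1],None,fx=4,fy=4,interpolation=cv2.INTER_CUBIC)
    for q in L:
        cv2.circle(a,tuple(np.int32((proj(f,J2W(p,[np.array(q)/1e3])[0])-[x0,y0]+.5)*4)),2,(255,0,255),-1)
    cv2.imwrite(f"pics/{n}10.png",a)
E
```

```text
clock: 17.52
position: [0.5505, 0.027, 0.1481]
tool_rot: [3.139, -0.001, 1.36]
force: [0.1, -0.8, -0.2]
grip_width: -0.0
clock: 18.15
position: [0.5703, 0.126, 0.146]
tool_rot: [-3.142, -0.001, 1.363]
force: [-0.1, -0.6, -1.2]
grip_width: 0.0
```

View pics/scene10.png

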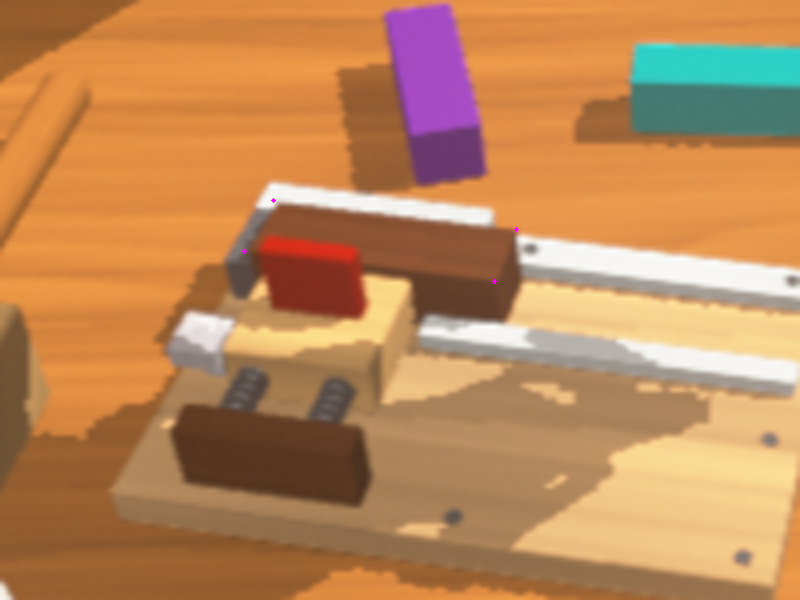

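View pics/top10.png

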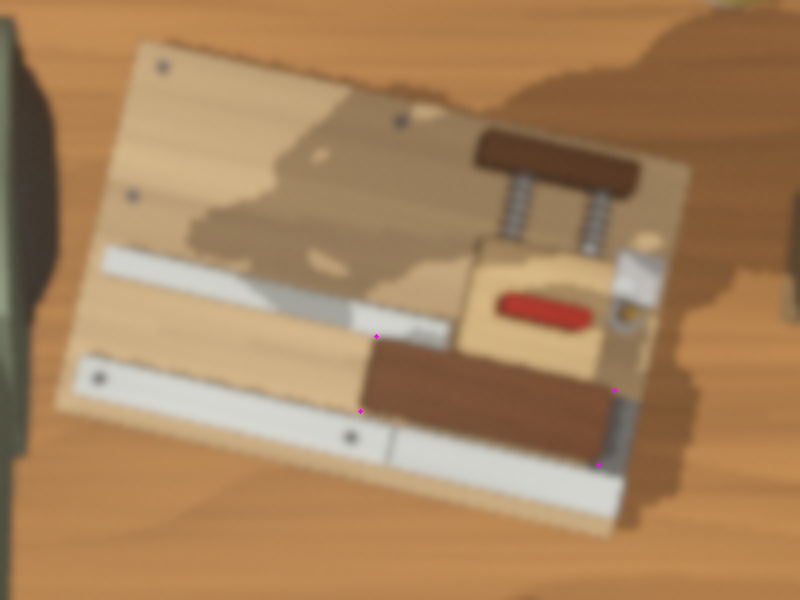

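The blank is flush with the dark stop, with no gap at top crop (610,430). The jaw is still caught with the pin up in front of the tooth (627,315), and the robot is clear.

```bash
python3 -m handwheel '[[0,0,0,0,0,0],[0,0,0,0,0,0]]'; python3 -c "
from workcell import bot
print(bot.job_done())"
```

```text
clock: 18.5
position: [0.5704, 0.1227, 0.1459]
tool_rot: [3.142, 0.0, 1.359]
force: [-1.7, 0.3, 1.0]
grip_width: 0.0
the job is handed in; nothing more can be done
None
```

The jig is loaded and I handed the job in at about 18.6 s on the robot's clock; no verdict is reported.

**What I did:** with the fingers shut, I pushed the red tab until the jaw was an estimated 50 mm open. I then backed off and the jaw came to rest caught on the pin. After that I slid the walnut blank along the channel until the force rose to 10–14 N, with the finger at jig y 60 mm (61 expected at home). Finally I backed off and lifted clear.

**Last checks:**
- **Blank:** both cameras show it flat in the channel with no visible gap to the end stop.
- **Jaw:** it is still half open, with the pin up in front of its tooth.
- **Robot:** the gripper is clear of everything.
- **Other objects:** the arm stayed clear of the mallet, glue bottle, offcut and chisel. I did not measure their positions again at the end.

**What disagreed:** the two cameras put the jig about 5 mm apart along the channel. I used the combined fit for positions and took the end position from the force rise and the close-up pictures. I did not measure the jaw opening or the blank's position directly.

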